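# Clear the feed dispenser's tray: tub into the bowl, bare block held up in the tongs

## Robot

A 6-joint arm with a two-finger parallel gripper is mounted at the origin on the work surface. World frame = base frame: x ahead of the robot, y to its left, z up, the work surface at z = 0. Lengths are in m, angles in rad, forces in N, time in s.
With the tool pointing down it reaches from about 0.3 to 0.875 m from the base axis. Payload 6.4 kg.
Tool frame: the origin (TCP) lies on the centre line of the jaws, within the pads' length; the fingertips stand 8 mm ahead of it and the grasp point (between the pads) lies 11 mm behind it (manip.tip_extent is the x of the fingertips in the tool frame, in m); x points along the fingers, y is the direction in which the jaws open and shut, and the axes are right-handed (so a half turn about x gives the same grasp; the last joint's range is limited). The gripper opens to 88 mm and grips with 3 to 60 N. Pads are 18 mm wide; open, the fingers measure 123 mm over their backs; the gripper's body (75 mm by 187 mm) begins 45 mm behind the grasp point.
Start: joints at [-1.514, 0.181, 1.607, -0, 1.354, -0.206], TCP at [0.149, -0.555, 0.221] pointing down, gripper open.
Joint ranges: [-2.99, 2.99], [-0.89, 2.07], [0.3, 2.58], [-1.14, 4.28], [0, 2.63], [-3.12, 3.12]. Speed limits (rad/s): [2.57, 2.57, 3.01, 3.14, 3.14, 3.14].

## Interface

Orientations are given as [roll, pitch, yaw] about the fixed x, y, z axes, in that order (R = Rz(yaw) Ry(pitch) Rx(roll)).
In Python, from station import manip gives the robot as it stands.
- The arm moves only by the tool apply_moves, never from a script. Its argument "plan" is a list of rows, each an object of numbers: "ax", "ay", "az": the turn, a rotation vector about the tool's x, y, z in rad; "tx", "ty", "tz": the shift along the tool's x, y, z in mm; "grip": the opening in per cent of the stroke, from 0 (shut) to 100 (fully open). In form: [{"ax": .., "ay": .., "az": .., "tx": .., "ty": .., "tz": .., "grip": ..}, ...]. A call has 1 to 12 rows; each row is the pose to reach, as a shift and turn from the pose commanded when the call began, along the tool's axes at that moment; what a row does not reach only later rows make up. A row lasts 1/10 s, in which the tool goes at most 50 mm and 8.59 degrees, less where a joint would pass 70% of its speed; a pose out of reach is approached as far as the arm can. A call with a gripper value outside its range is refused whole. The fingers move at their own pace and stop on an object; "squeeze" is the grip in N (left out, the last holds). Time passes only in rows, so rows that repeat a pose let the fingers close. It gives the time, the measured TCP pose, the force and the opening at its end, in the units of the state.
- manip.observe(): the state, without advancing time (a new reading comes with each control period).
- manip.snapshot(name): name is "scene" or "top" or "wrist"; returns a dict with "frame" (420x560x3 uint8, blue, green, red), "fx", "fy", "cx", "cy" (pixels), "xyz" and "orientation" of the camera in the world. Camera axes: x right, y down, z forward; pixel columns grow to the right and rows downward; lengths in m; the calibration is good to about 2 mm. A picture is of the moment at which its call begins. There is no depth.
- manip.hand_in(): hands the job in, once; it reports no verdict.
The state is a dict: "t": time; "joint_positions": joint angles; "joint_vel": joint speeds; "effort": joint torques, N m; "position": TCP position; "ee_rot": TCP orientation; "ft_force": force on the tool from outside, world axes, zero at the start; "moment": the same for the moment, N m; "gripper_width": finger opening in m.
Only numpy, scipy, OpenCV 4.12 (cv2) and the standard library are available. Lean on these libraries where they do the work, as an engineer would, in place of code of your own. Each camera call takes 0.05 s, during which the arm holds its last target. There are 200 camera calls.

## Task

The feed dispenser beside the aquarium has dropped a sealed tub and a bare feed block into its catch tray. First take the tub out of the tray and put it in the steel bowl; then take the tongs from their rest, close them on the bare block (it must never be touched by the gripper itself), lift it out and finish while still holding it in the tongs, still, over the mouth of the bowl and well clear above the rim. Leave the other things on the shelf where they are.

Things in the scene. Friction and masses are not known exactly. Their poses are not given: they have to be found in the camera images.
- dispenser: Fixed grey plastic feed dispenser with a catch tray. Origin: on the shelf under the tray's centre; +x points from the tray's front to the tall housing, which starts at x = +105 mm (180 mm wide, 200 mm high, cap to 230; chute to x = +78 mm at 50-70 mm height). Tub and block stand in the tray near x = -5 mm, about 84 mm apart along y, either one on either side.
- tub: Sealed white plastic tub with a foil lid, straight-sided cylinder 42 mm in diameter and 34 mm high, 40 g (may vary). Origin: centre of its underside, z up.
- tub_mid (a point): Centre of the tub's volume, 17 mm above its underside.
- block: Bare feed block of pale plaster, upright round cylinder 28 mm in diameter and 34 mm high, 30 g (may vary), a groove round it. Origin: centre of its underside, z up.
- block_mid (a point): Centre of the block's volume, 17 mm above its underside.
- bowl: Loose round stainless bowl, mouth 160 mm across, 50 mm high, 3 mm wall, narrower at the bottom, 0.3 kg. Origin: centre of its underside.
- rest: Fixed low black plastic tongs rest: base plate 5 mm thick (x -85 to +70 mm, y +-50 mm) with two cross bars, 12 mm wide along x, at x = -70 and +55 mm, tops 22 mm above the shelf. Origin: on the shelf, under the tongs' grip point; +x towards the tongs' jaws.
- tongs: Steel spring tongs, 0.1 kg, lying flat on the rest: two upright blades (5 mm thick, 18 mm high) joined by a bow at the rear. Here: the bow and the left (+y) blade, one rigid piece. Origin: between the blades where to grip, at their underside; x to the jaws (open: the centre line), z up. Bow ends at x = -105 mm, jaw middles at +87 mm, tips at +107 mm. Width over blades at the origin: 57 mm.
- tongs_arm: Right (-y) blade, hinged to the bow (at x -95, y -16.5 mm of tongs). Origin at the hinge, underside; x along the blade. Its spring takes 6 N at the grip place to start closing, 13 N to close on the block (38 mm over the blades there, blades parallel); let go, it springs open. Turns 0.3 rad at most. To carry the tongs without shutting them, close the gripper only part-way.
- jaw_left (a point): Middle of the left jaw's inner face (a shallow V plate, 20 mm high), 9 mm above the tongs' underside. The jaws are 65 mm apart when open; each 1 mm of squeeze at the grip place closes them by 1.9 mm.
- jaw_right (a point): The same on the right jaw. Half-way between the two points is where the axis of the gripped thing comes to lie.
- jar: Lidded white ceramic jar, 80 mm across, 109 mm high over its knob; loose, leave alone. Origin: centre of its underside.
- scoop: Turquoise plastic scoop lying flat: a 50 x 40 x 22 mm open pan with a 95 mm handle to -x; loose, leave alone. Origin: underside, 22 mm behind the pan's centre.
- cleaner: Black magnetic glass cleaner lying flat, 85 x 50 mm, 38 mm high; loose, leave alone. Origin: centre of its underside.
- conditioner: White plastic bottle, 52 mm across, 130 mm high; loose, leave alone. Origin: centre of its underside.
- timer: White plastic timer box 50 x 70 x 28 mm; loose, leave alone. Origin: centre of its underside.
- cave: Terracotta fish cave, a dome 80 mm across and 48 mm high; loose, leave alone. Origin: centre of its underside.
- tray (a point): On the tray's floor, 30 mm above the shelf, above the dispenser's origin. The floor spans x -56 to +96 and y -86 to +86 mm in the dispenser's frame; the front lip and the side walls are 4 mm thick and rise 8 mm above the floor.
Mind the look-alikes: they are no part of the job. What is shaped like the tongs but pink is not meant. What is shaped like the tub but black or purple is not meant.

How it is judged:
By the outcome, as a careful person would: the job done as asked, in the order asked, and still so for the second after the job is handed in, while the arm keeps its last pose, push and grip.
It also fails if it takes over 58 s, if anything falls off the work surface, if the arm or the gripper's body presses on something with over 40 N, if the wrist force passes 120 N, or if a joint passes its speed limit or range.

## Working session

There is one attempt and no reset: what is moved stays moved. The work goes in short steps, Python scripts to look and compute and a tool call to move; the robot and the scene stay as the last step left them, time stands still between calls to the robot, and variables do not carry over. Pictures are saved under pics/ and viewed, about 8 in all and at most 12, crops included, and the job is handed in when it is done.

Besides the shell and the picture viewer there is one more tool, called after "Request:" as name(argument=value, ...) on one line, values as JSON. apply_moves: Moves the arm, as the interface text tells. Its arguments: {"type":"object","properties":{"plan":{"type":"array","items":{"type":"object","properties":{"ax":{"type":"number"},"ay":{"type":"number"},"az":{"type":"number"},"tx":{"type":"number"},"ty":{"type":"number"},"tz":{"type":"number"},"grip":{"type":"number"}}}},"squeeze":{"type":"number"}},"required":["plan"]}

```bash
ls; mkdir -p pics; python3 - <<'E'
from station import manip
import cv2,numpy as np
o=manip.observe();print({k:np.round(v,3).tolist() for k,v in o.items()}, manip.tip_extent)
ims=[]
for n in("scene","top"):
    s=manip.snapshot(n);cv2.imwrite(f"pics/{n}0.png",s["frame"]);print(n,s["fx"],s["fy"],s["cx"],s["cy"],s["xyz"],s["orientation"])
E
```

```text
pics
{'t': 0.0, 'joint_positions': [-1.514, 0.182, 1.608, -0.0, 1.354, -0.206], 'joint_vel': [0.001, 0.001, 0.0, 0.001, -0.001, -0.001], 'effort': [0.001, -43.387, -34.185, 0.07, 0.039, -0.0], 'position': [0.149, -0.555, 0.22], 'ee_rot': [-1.763, 1.569, 1.642], 'ft_force': [0.37, 0.503, 0.081], 'moment': [0.02, 0.002, -0.071], 'gripper_width': 0.088} 0.008
scene 410.95866739172544 410.95866739172544 274.59126890246677 205.38173558068945 [1.39166214 0.01390163 0.58561094] [-2.13050632e+00 -1.28632249e-03  1.61664280e+00]
top 542.6182493111355 542.6182493111355 280.2600367517694 210.4350547248216 [ 0.3262768  -0.00196741  1.20764112] [-2.9526703  -0.0219168  -1.57774446]
```

View pics/top0.png

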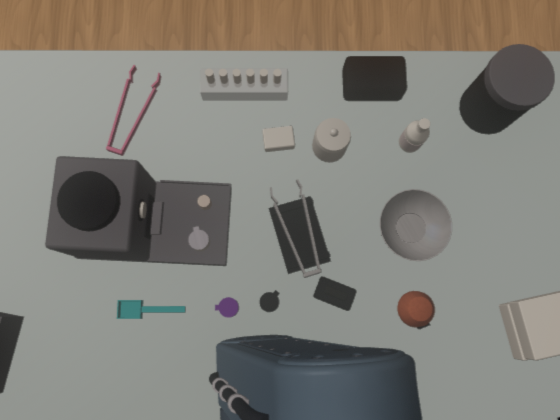

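View pics/scene0.png

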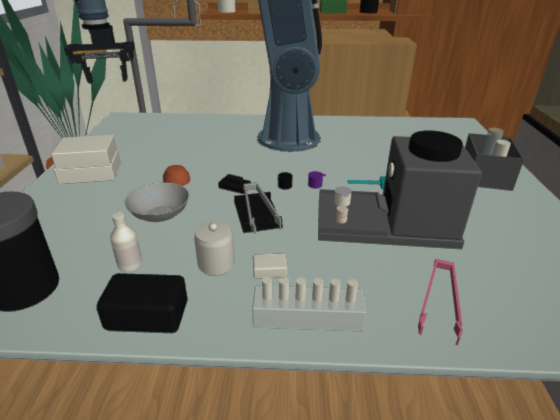

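Top view: tub candidates are the white one in the tray at (199,239), the purple one at (229,307) and the black one at (269,301), so I choose the white. Tongs candidates are the steel pair on the black rest at about (300,235) and the pink pair at (135,100), so I choose the steel. The block is at (204,201), the bowl at (416,225), and the dispenser is at left with its housing towards image-left.

```bash
cat > h.py <<'E'
import numpy as np,cv2
from scipy.spatial.transform import Rotation as R
def rot(e): return R.from_euler('xyz',e).as_matrix()
def px2w(s,u,v,z):
    d=rot(s["orientation"])@np.array([(u-s["cx"])/s["fx"],(v-s["cy"])/s["fy"],1]); c=np.array(s["xyz"])
    return c+d*(z-c[2])/d[2]
def w2px(s,p):
    q=rot(s["orientation"]).T@(np.array(p)-s["xyz"]); return np.array([s["fx"]*q[0]/q[2]+s["cx"],s["fy"]*q[1]/q[2]+s["cy"]])
def move_to(o,p,e_or_R):
    "tool-frame shift (mm) and rotvec from measured pose o to target"
    A=rot(o["ee_rot"]); B=e_or_R if np.shape(e_or_R)==(3,3) else rot(e_or_R)
    return np.round(A.T@(np.array(p)-o["position"])*1000,1), np.round(R.from_matrix(A.T@B).as_rotvec(),3)
def down(yaw):
    "tool x down, tool y at world angle yaw"
    x=np.array([0,0,-1.]);y=np.array([np.cos(yaw),np.sin(yaw),0]);return np.stack([x,y,np.cross(x,y)],1)
E
python3 - <<'E'
from h import *
from station import manip
s=manip.snapshot("top");f=s["frame"]
for n,(u,v,z) in dict(tub=(199,239,.064),block=(204,201,.064),bowlmouth=(416,225,.05),bow=(312,272,.04),jawL=(272,192,.04),jawR=(299,184,.04),trayTL=(156,182,.038),trayBR=(230,264,.038),trayTR=(231,182,.038),trayBL=(152,262,.038)).items(): print(n,px2w(s,u,v,z).round(3))
a=cv2.resize(f[165:290,140:350],None,fx=3.8,fy=3.8,interpolation=cv2.INTER_CUBIC)
cv2.imwrite("pics/crop1.png",a)
E
```

```text
tub [0.484 0.144 0.064]
block [0.566 0.135 0.064]
bowlmouth [ 0.514 -0.324  0.05 ]
bow [ 0.415 -0.096  0.04 ]
jawL [ 0.591 -0.011  0.04 ]
jawR [ 0.609 -0.071  0.04 ]
trayTL [0.614 0.245 0.038]
trayBR [0.433 0.08  0.038]
trayTR [0.614 0.079 0.038]
trayBL [0.438 0.247 0.038]
```

View pics/crop1.png

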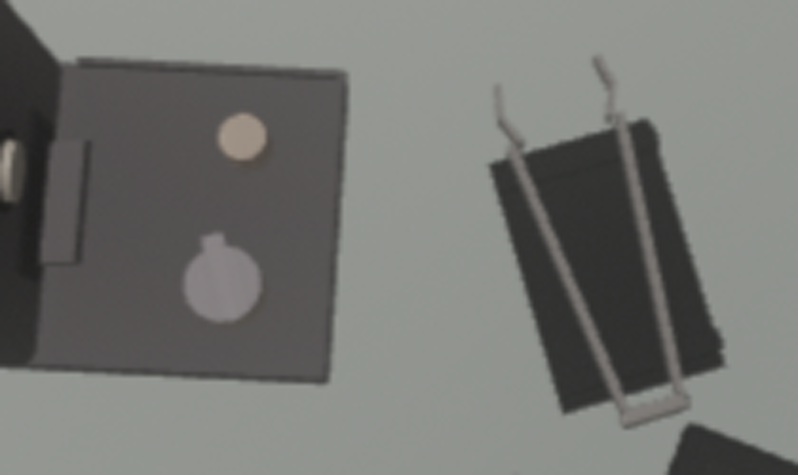

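The crop confirms the white tub with a foil-lid tab at (222,284), the pale bare block at (243,136), and the steel tongs with jaws upward and bow at (655,412). The distance from tub to block measures 83 mm against 84 expected.

```bash
python3 - <<'E'
from h import *
from station import manip
s=manip.snapshot("top");o=manip.observe()
A=rot(o["ee_rot"]);print("tool",A.round(2).tolist(),"ytool yaw",np.arctan2(A[1,1],A[0,1]))
c=lambda u,v,z:px2w(s,140+u/3.8,165+v/3.8,z)
tub=c(222,284,.064);blk=c(243,136,.064);print("tub",tub,"blk",blk)
lt=c(346,72,.038);lb=c(328,381,.038);print("lip",lt,lb,"dist",np.linalg.norm(lt-lb))
print("disp x yaw", np.arctan2(*(lt-lb)[[1,0]])+np.pi/2, np.arctan2(*(blk-tub)[[1,0]])+np.pi/2)
print("housing base chute front", c(90,140,.07),c(78,264,.07))
print("bowl mouth",px2w(s,416.5,225,.05),"bottom",px2w(s,410.5,228,.003),"rim",px2w(s,381,225,.05),px2w(s,452,225,.05))
# rest corners z=.005
for p in[(490,163),(650,120),(722,368),(565,413)]:print("rest",c(*p,.01))
print("bow",c(655,412,.04),"bl L at",c(518,150,.04),"R",c(622,120,.04),"rear L",c(625,405,.04),"R",c(682,390,.04), "tips",c(498,88,.04),c(600,58,.04))
yaw=np.arctan2(*(lt-lb)[[1,0]])+np.pi/2
for y in(yaw,yaw-np.pi):print("hover tub",move_to(o,[tub[0],tub[1],.16],down(y)))
E
```

```text
tool [[-0.0, 0.26, -0.97], [0.0, -0.97, -0.26], [-1.0, -0.0, -0.0]] ytool yaw -1.3080189296710052
tub [0.48213073 0.14520702 0.064     ] blk [0.56635155 0.13517306 0.064     ]
lip [0.60971708 0.07926426 0.038     ] [0.43015677 0.08761967 0.038     ] dist 0.17975460410998034
disp x yaw 1.5242972613623704 1.4522165039222557
housing base chute front [0.56300134 0.21997398 0.07      ] [0.49280437 0.22426498 0.07      ]
bowl mouth [ 0.51444382 -0.32486473  0.05      ] bottom [ 0.51526617 -0.32396818  0.003     ] rim [ 0.51470459 -0.24736283  0.05      ] [ 0.5141823  -0.40259339  0.05      ]
rest [ 0.56102171 -0.00440691  0.01      ]
rest [ 0.58684743 -0.09968958  0.01      ]
rest [ 0.43905611 -0.13906464  0.01      ]
rest [ 0.41345686 -0.04735963  0.01      ]
bow [ 0.41156358 -0.09709664  0.04      ] bl L at [ 0.56275281 -0.02054378  0.04      ] R [ 0.58035571 -0.08097506  0.04      ] rear L [ 0.41559354 -0.08019012  0.04      ] R [ 0.42388705 -0.112631    0.04      ] tips [ 0.59953407 -0.00912763  0.04      ] [ 0.61738259 -0.0686842   0.04      ]
hover tub (array([  61.1, -589.6, -503.2]), array([-2.832e+00, -2.000e-03, -0.000e+00]))
hover tub (array([  61.1, -589.6, -503.2]), array([ 0.309, -0.   ,  0.001]))
```

Request:
apply_moves(plan=[{"tx": 20, "ty": -560, "tz": -496, "ax": 0.309, "grip": 100}, {"tx": 20, "ty": -560, "tz": -496, "ax": 0.309, "grip": 72}, {"tx": 20, "ty": -560, "tz": -496, "ax": 0.309, "grip": 72}, {"tx": 20, "ty": -560, "tz": -496, "ax": 0.309, "grip": 72}, {"tx": 20, "ty": -560, "tz": -496, "ax": 0.309, "grip": 72}, {"tx": 20, "ty": -560, "tz": -496, "ax": 0.309, "grip": 72}, {"tx": 20, "ty": -560, "tz": -496, "ax": 0.309, "grip": 72}, {"tx": 20, "ty": -560, "tz": -496, "ax": 0.309, "grip": 72}, {"tx": 20, "ty": -560, "tz": -496, "ax": 0.309, "grip": 72}, {"tx": 20, "ty": -560, "tz": -496, "ax": 0.309, "grip": 72}, {"tx": 20, "ty": -560, "tz": -496, "ax": 0.309, "grip": 72}, {"tx": 20, "ty": -560, "tz": -496, "ax": 0.309, "grip": 72}], squeeze=15)

```text
validation failed for argument at $.pl...
```

Request:
apply_moves(plan=[{"ax": 0.1, "ay": 0, "az": 0, "tx": 5, "ty": -35, "tz": -31, "grip": 72}], squeeze=15)

```text
t: 0.3
position: [0.1685, -0.5164, 0.216]
ee_rot: [1.17, 1.568, -1.814]
ft_force: [1.3, 0.5, 1.3]
gripper_width: 0.0821
```

Request:
apply_moves(plan=[{"ax": 0.2, "ay": 0, "az": 0, "tx": 15, "ty": -569, "tz": -410, "grip": 72}, {"ax": 0.2, "ay": 0, "az": 0, "tx": 15, "ty": -569, "tz": -410, "grip": 72}, {"ax": 0.2, "ay": 0, "az": 0, "tx": 15, "ty": -569, "tz": -410, "grip": 72}, {"ax": 0.2, "ay": 0, "az": 0, "tx": 15, "ty": -569, "tz": -410, "grip": 72}, {"ax": 0.2, "ay": 0, "az": 0, "tx": 15, "ty": -569, "tz": -410, "grip": 72}, {"ax": 0.2, "ay": 0, "az": 0, "tx": 15, "ty": -569, "tz": -410, "grip": 72}, {"ax": 0.2, "ay": 0, "az": 0, "tx": 15, "ty": -569, "tz": -410, "grip": 72}, {"ax": 0.2, "ay": 0, "az": 0, "tx": 15, "ty": -569, "tz": -410, "grip": 72}, {"ax": 0.2, "ay": 0, "az": 0, "tx": 15, "ty": -569, "tz": -410, "grip": 72}, {"ax": 0.2, "ay": 0, "az": 0, "tx": 15, "ty": -569, "tz": -410, "grip": 72}, {"ax": 0.2, "ay": 0, "az": 0, "tx": 15, "ty": -569, "tz": -410, "grip": 72}, {"ax": 0.2, "ay": 0, "az": 0, "tx": 15, "ty": -569, "tz": -410, "grip": 72}])

```text
t: 1.5
position: [0.438, 0.0259, 0.2033]
ee_rot: [2.843, 1.57, -0.335]
ft_force: [0.1, -1.2, -0.0]
gripper_width: 0.0634
```

```bash
python3 - <<'E'
from h import *
from station import manip
s=manip.snapshot("wrist");o=manip.observe();print(o["position"],s["xyz"],s["orientation"])
cv2.imwrite("pics/w1.png",s["frame"]);A=rot(o["ee_rot"]);print(np.arctan2(A[1,1],A[0,1]))
for n,p in dict(tub=[.482,.145,.064],blk=[.566,.135,.064]).items(): print(n,w2px(s,p))
print("to hover",move_to(o,[.482,.145,.12],down(1.524-np.pi)))
E
```

```text
[0.43976489 0.03221293 0.20326966] [0.5062434  0.02284382 0.36635741] [ 2.87364768e+00 -8.59115693e-05 -1.60837482e+00]
-1.6027482204505512
tub [146.53992273 156.70912777]
blk [143.86805132  53.43646582]
to hover (array([  83.8, -113.8,  -38.4]), array([ 0.015, -0.003,  0.004]))
```

View pics/w1.png

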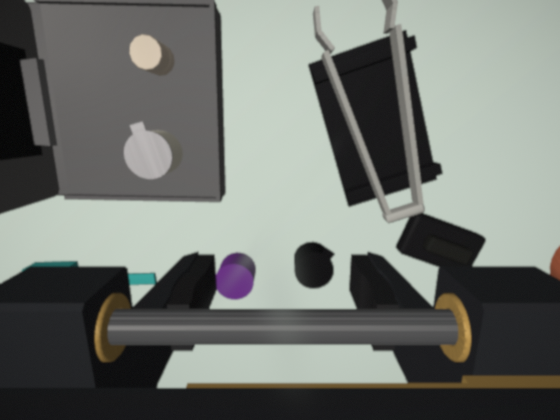

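Wrist view: tub lid at (148,155) and block at (146,52), both within 2 px of the prediction. The purple tub (236,275) and black tub (313,265) are separate objects.

Request:
apply_moves(plan=[{"ax": 0.015, "ay": 0, "az": 0, "tx": 30, "ty": -113, "tz": -38, "grip": 72}, {"ax": 0.015, "ay": 0, "az": 0, "tx": 50, "ty": -113, "tz": -38, "grip": 72}, {"ax": 0.015, "ay": 0, "az": 0, "tx": 83, "ty": -113, "tz": -38, "grip": 72}, {"ax": 0.015, "ay": 0, "az": 0, "tx": 83, "ty": -113, "tz": -38, "grip": 72}, {"ax": 0.015, "ay": 0, "az": 0, "tx": 83, "ty": -113, "tz": -38, "grip": 72}, {"ax": 0.015, "ay": 0, "az": 0, "tx": 83, "ty": -113, "tz": -38, "grip": 72}])

```text
t: 2.15
position: [0.4804, 0.1343, 0.1216]
ee_rot: [3.062, 1.569, -0.132]
ft_force: [-0.1, -0.2, 0.3]
gripper_width: 0.0635
```

```bash
python3 - <<'E'
from h import *
from station import manip
o=manip.observe();print(o["t"],o["position"],o["joint_positions"].round(2) if hasattr(o["joint_positions"],"round") else o["joint_positions"],"grasp",move_to(o,[.482,.1455,.046],down(1.524-np.pi)))
E
```

```text
2.15 [0.48041566 0.13434981 0.12160982] [ 0.03  0.13  1.89 -0.    1.13  1.66] grasp (array([ 75.6, -11.2,  -0.8]), array([-0.006, -0.002, -0.   ]))
```

Request:
apply_moves(plan=[{"ax": 0, "ay": 0, "az": 0, "tx": 10, "ty": -11, "tz": -1, "grip": 72}, {"ax": 0, "ay": 0, "az": 0, "tx": 30, "ty": -11, "tz": -1, "grip": 72}, {"ax": 0, "ay": 0, "az": 0, "tx": 50, "ty": -11, "tz": -1, "grip": 72}, {"ax": 0, "ay": 0, "az": 0, "tx": 68, "ty": -11, "tz": -1, "grip": 72}, {"ax": 0, "ay": 0, "az": 0, "tx": 75, "ty": -11, "tz": -1, "grip": 72}, {"ax": 0, "ay": 0, "az": 0, "tx": 75, "ty": -11, "tz": -1, "grip": 72}, {"ax": 0, "ay": 0, "az": 0, "tx": 75, "ty": -11, "tz": -1, "grip": 35}, {"ax": 0, "ay": 0, "az": 0, "tx": 75, "ty": -11, "tz": -1, "grip": 35}, {"ax": 0, "ay": 0, "az": 0, "tx": 75, "ty": -11, "tz": -1, "grip": 35}, {"ax": 0, "ay": 0, "az": 0, "tx": 75, "ty": -11, "tz": -1, "grip": 35}, {"ax": 0, "ay": 0, "az": 0, "tx": 75, "ty": -11, "tz": -1, "grip": 35}, {"ax": 0, "ay": 0, "az": 0, "tx": 75, "ty": -11, "tz": -1, "grip": 35}])

```text
t: 3.35
position: [0.4826, 0.1461, 0.0466]
ee_rot: [-3.081, 1.568, 0.009]
ft_force: [-0.9, -0.2, 6.2]
gripper_width: 0.0309
```

The opening reached 31 mm, which is narrower than the 42 mm tub, so something is wrong. I'll look.

```bash
python3 - <<'E'
from h import *
from station import manip
f=[manip.snapshot(n)["frame"] for n in("wrist","scene")]
cv2.imwrite("pics/w2.png",np.hstack([f[0][:,:400],cv2.resize(f[1][160:260,300:480],None,fx=2.2,fy=4.2)]))
o=manip.observe();print(o["gripper_width"],o["ft_force"])
E
```

```text
0.03114809789546323 [-1.1353399  -0.97848442  6.27083987]
```

View pics/w2.png

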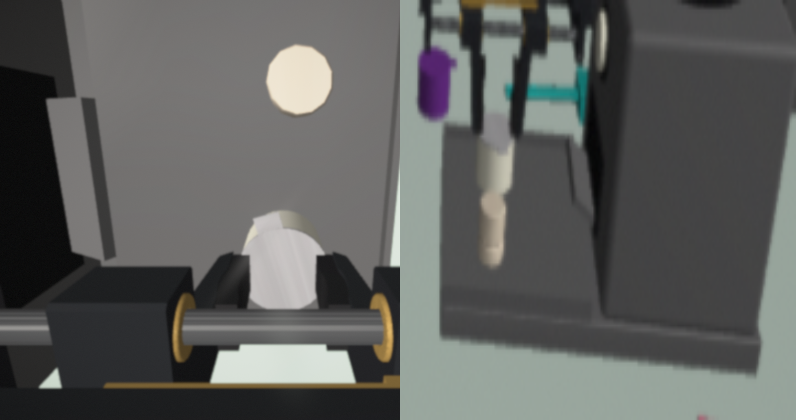

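The picture shows the tub ahead of the pads (towards the block), pinched behind its diameter, with lid centre around (285,262). I'll release gently, back up and measure again.

Request:
apply_moves(plan=[{"ax": 0, "ay": 0, "az": 0, "tx": 0, "ty": 0, "tz": 0, "grip": 45}, {"ax": 0, "ay": 0, "az": 0, "tx": 0, "ty": 0, "tz": 0, "grip": 60}, {"ax": 0, "ay": 0, "az": 0, "tx": 0, "ty": 0, "tz": 0, "grip": 72}, {"ax": 0, "ay": 0, "az": 0, "tx": 0, "ty": 0, "tz": 0, "grip": 72}, {"ax": 0, "ay": 0, "az": 0, "tx": -30, "ty": 0, "tz": 0, "grip": 72}, {"ax": 0, "ay": 0, "az": 0, "tx": -60, "ty": 0, "tz": 0, "grip": 72}, {"ax": 0, "ay": 0, "az": 0, "tx": -90, "ty": 0, "tz": 0, "grip": 72}, {"ax": 0, "ay": 0, "az": 0, "tx": -120, "ty": 20, "tz": 10, "grip": 72}, {"ax": 0, "ay": 0, "az": 0, "tx": -130, "ty": 60, "tz": 30, "grip": 72}, {"ax": 0, "ay": 0, "az": 0, "tx": -130, "ty": 60, "tz": 30, "grip": 72}, {"ax": 0, "ay": 0, "az": 0, "tx": -130, "ty": 60, "tz": 30, "grip": 72}, {"ax": 0, "ay": 0, "az": 0, "tx": -130, "ty": 60, "tz": 30, "grip": 72}])

```text
t: 4.65
position: [0.4479, 0.0882, 0.1745]
ee_rot: [-0.37, 1.57, 2.719]
ft_force: [0.2, 0.0, 0.5]
gripper_width: 0.0632
```

```bash
python3 - <<'E'
from h import *
from station import manip
s=manip.snapshot("wrist");o=manip.observe();t=manip.snapshot("top")
print(o["t"],o["position"],o["ft_force"])
import pickle;pickle.dump((s,t,o),open("s3.pkl","wb"))
cv2.imwrite("pics/w3.png",np.hstack([s["frame"][:,:400],cv2.resize(t["frame"][170:270,140:240],(400,420))]))
E
```

```text
4.7 [0.44791733 0.08835308 0.17439958] [ 0.19145443 -0.31736559  1.0210999 ]
```

View pics/w3.png

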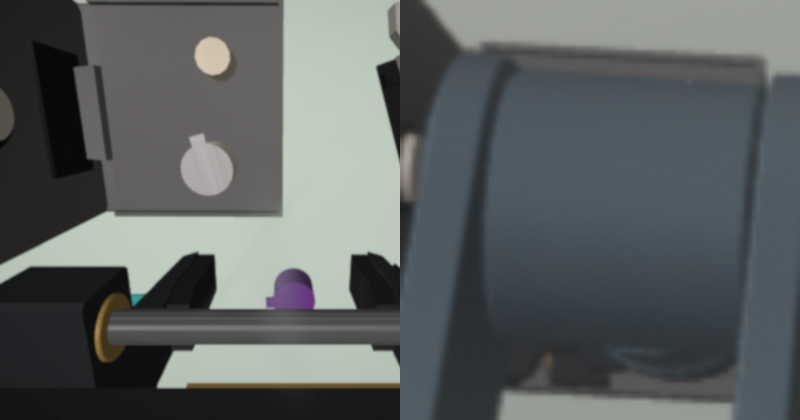

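The tub is upright again with its lid at (207,168), and the block is at (212,56).

```bash
python3 - <<'E'
from h import *
import pickle;s,t,o=pickle.load(open("s3.pkl","rb"))
g=cv2.cvtColor(s["frame"],cv2.COLOR_BGR2HSV)
def blob(u,v,m):
    n,l,st,c=cv2.connectedComponentsWithStats(m.astype(np.uint8));k=l[v,u];return st[k],c[k],cv2.minEnclosingCircle(np.argwhere(l==k)[:,::-1].astype(np.float32))
print(g[168,207],g[56,212],g[150,150])
for u,v in[(207,168),(212,56)]:
    st,c,mc=blob(u,v,g[...,2]>150);print(st,c,mc,px2w(s,*c,.064))
A=rot(o["ee_rot"])
print("tab/lid (207,168)",px2w(s,207,168,.064),"lip edge", px2w(s,283,214,.038),px2w(s,283,3,.038))
print("axis TCP px",w2px(s,o["position"]), "tip",w2px(s,o["position"]+A[:,0]*.008), "cam-tool",A.T@(np.array(s["xyz"])-o["position"]))
E
```

```text
[  6   7 179] [ 17  44 210] [10  8 98]
[ 181  134   52   61 2213] [205.72480795 167.05919566] ((204.5, 164.5), 31.120832443237305) [0.48488942 0.14830689 0.064     ]
[ 195   37   35   38 1059] [211.87913126  55.52691218] ((212.44117736816406, 55.382354736328125), 19.170839309692383) [0.56741378 0.1342488  0.064     ]
tab/lid (207,168) [0.48407406 0.14735739 0.064     ] lip edge [0.43499046 0.08797762 0.038     ] [0.6070656  0.07892659 0.038     ]
axis TCP px [281.23546683 258.76711229] tip [281.29105048 253.04769799] cam-tool [-0.1631262   0.00077364 -0.06846229]
```

```bash
python3 - <<'E'
import cv2,numpy as np
f=cv2.imread("pics/w2.png")
a=cv2.resize(f[195:365,160:400],None,fx=3.3,fy=3.3,interpolation=cv2.INTER_CUBIC)
cv2.imwrite("pics/w2z.png",np.clip(a.astype(float)*1.3+25,0,255).astype(np.uint8))
E
```

```text
(no output)
```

View pics/w2z.png

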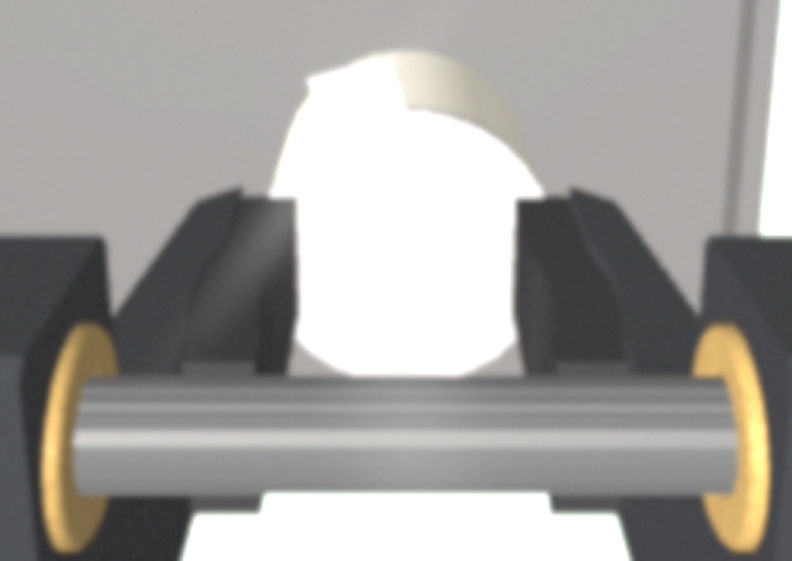

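```bash
python3 - <<'E'
from h import *
s=dict(fx=410.9587,fy=410.9587,cx=274.59,cy=205.38,xyz=[1.39166214,.01390163,.58561094],orientation=[-2.13050632e+00,-1.28632249e-03,1.61664280e+00])
c=lambda p:((w2px(s,p)-[300,160])*[2.2,4.2]+[400,0]).round()
print("lid",c([.484,.147,.064]),"lid near",c([.505,.147,.064]),"base near",c([.505,.147,.03]))
for z in(.038,.064):print("tips z",z,[c([.4826+.009,.1461+d,z]) for d in(-.0155,.0155)])
print("blk top",c([.5665,.1345,.064]),"blk base near",c([.5805,.1345,.03]))
E
```

```text
lid [495. 131.] lid near [497. 149.] base near [494. 197.]
tips z 0.038 [array([480., 174.]), array([507., 175.])]
tips z 0.064 [array([481., 137.]), array([509., 138.])]
blk top [491. 204.] blk base near [489. 268.]
```

```bash
python3 - <<'E'
import cv2
f=cv2.imread("pics/w2.png")[0:300,400:600]
cv2.imwrite("pics/w2s.png",cv2.resize(f,None,fx=4,fy=2,interpolation=cv2.INTER_CUBIC))
E
```

```text
(no output)
```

View pics/w2s.png

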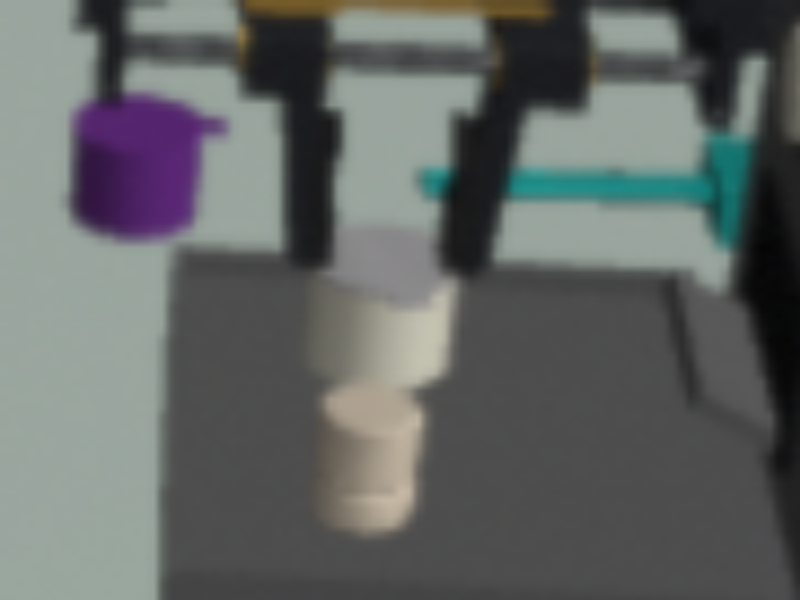

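The scene view settles it. With the tool frame reported at z = 47 mm, the fingertips rest on the lid at z ≈ 64 mm, so the real fingertips are about 17 mm *behind* the stated TCP rather than 8 mm ahead. The fingers therefore have to go about 25 mm lower than the data says.

```bash
python3 - <<'E'
from h import *
import pickle;s,t,o=pickle.load(open("s3.pkl","rb"))
A=rot(o["ee_rot"])
for x in(.008,-.017): print(x,[w2px(s,np.array(o["position"])+A@[x,y,-.009]).round() for y in(-.0317,.0317)])
for z in(.13,.021): print(move_to(o,[.4842,.1475,z],down(1.524-np.pi)))
E
```

```text
0.008 [array([222., 238.]), array([340., 237.])]
-0.017 [array([213., 255.]), array([349., 255.])]
(array([ 44.4, -60.9, -33.2]), array([-0.005,  0.001,  0.   ]))
(array([153.4, -60.9, -33.4]), array([-0.005,  0.001,  0.   ]))
```

The wrist picture agrees: tips seen at (215,255) and (350,255), which fits an extent of −17 mm and not +8 mm. Descending with the correction.

Request:
apply_moves(plan=[{"ax": 0, "ay": 0, "az": 0, "tx": 20, "ty": -40, "tz": -20, "grip": 72}, {"ax": 0, "ay": 0, "az": 0, "tx": 44, "ty": -61, "tz": -33, "grip": 72}, {"ax": 0, "ay": 0, "az": 0, "tx": 60, "ty": -61, "tz": -33, "grip": 72}, {"ax": 0, "ay": 0, "az": 0, "tx": 85, "ty": -61, "tz": -33, "grip": 72}, {"ax": 0, "ay": 0, "az": 0, "tx": 110, "ty": -61, "tz": -33, "grip": 72}, {"ax": 0, "ay": 0, "az": 0, "tx": 130, "ty": -61, "tz": -33, "grip": 72}, {"ax": 0, "ay": 0, "az": 0, "tx": 145, "ty": -61, "tz": -33, "grip": 72}, {"ax": 0, "ay": 0, "az": 0, "tx": 152, "ty": -61, "tz": -33, "grip": 72}, {"ax": 0, "ay": 0, "az": 0, "tx": 152, "ty": -61, "tz": -33, "grip": 72}])

```text
t: 5.65
position: [0.4831, 0.1474, 0.0217]
ee_rot: [0.093, 1.568, -3.1]
ft_force: [-0.1, 0.1, 1.0]
gripper_width: 0.0637
```

Request:
apply_moves(plan=[{"ax": 0, "ay": 0, "az": 0, "tx": 0, "ty": 0, "tz": 0, "grip": 35}, {"ax": 0, "ay": 0, "az": 0, "tx": 0, "ty": 0, "tz": 0, "grip": 35}, {"ax": 0, "ay": 0, "az": 0, "tx": 0, "ty": 0, "tz": 0, "grip": 35}, {"ax": 0, "ay": 0, "az": 0, "tx": 0, "ty": 0, "tz": 0, "grip": 35}, {"ax": 0, "ay": 0, "az": 0, "tx": 0, "ty": 0, "tz": 0, "grip": 35}, {"ax": 0, "ay": 0, "az": 0, "tx": 0, "ty": 0, "tz": 0, "grip": 35}])

```text
t: 6.25
position: [0.485, 0.147, 0.0239]
ee_rot: [-2.949, 1.569, 0.14]
ft_force: [-0.9, 0.2, 6.2]
gripper_width: 0.0415
```

Gripped at 41.5 mm, which is right for the tub. Lift and carry.

Request:
apply_moves(plan=[{"ax": 0, "ay": 0, "az": 0, "tx": -10, "ty": 0, "tz": 0, "grip": 35}, {"ax": 0, "ay": 0, "az": 0, "tx": -30, "ty": 0, "tz": 0, "grip": 35}, {"ax": 0, "ay": 0, "az": 0, "tx": -60, "ty": 0, "tz": 0, "grip": 35}, {"ax": 0, "ay": 0, "az": 0, "tx": -90, "ty": 0, "tz": 0, "grip": 35}, {"ax": 0, "ay": 0, "az": 0, "tx": -120, "ty": 0, "tz": 0, "grip": 35}, {"ax": 0, "ay": 0, "az": 0, "tx": -130, "ty": 20, "tz": -2, "grip": 35}, {"ax": 0, "ay": 0, "az": 0, "tx": -130, "ty": 50, "tz": -5, "grip": 35}, {"ax": 0, "ay": 0, "az": 0, "tx": -130, "ty": 90, "tz": -10, "grip": 35}, {"ax": 0, "ay": 0, "az": 0, "tx": -130, "ty": 135, "tz": -15, "grip": 35}, {"ax": 0, "ay": 0, "az": 0, "tx": -130, "ty": 180, "tz": -20, "grip": 35}, {"ax": 0, "ay": 0, "az": 0, "tx": -130, "ty": 225, "tz": -25, "grip": 35}, {"ax": 0, "ay": 0, "az": 0, "tx": -130, "ty": 270, "tz": -30, "grip": 35}])

```text
t: 7.45
position: [0.4996, -0.126, 0.1536]
ee_rot: [2.631, 1.571, -0.563]
ft_force: [1.1, 1.4, -0.3]
gripper_width: 0.0415
```

Request:
apply_moves(plan=[{"ax": 0, "ay": 0, "az": 0, "tx": 0, "ty": 45, "tz": -5, "grip": 35}, {"ax": 0, "ay": 0, "az": 0, "tx": 0, "ty": 90, "tz": -10, "grip": 35}, {"ax": 0, "ay": 0, "az": 0, "tx": 0, "ty": 130, "tz": -15, "grip": 35}, {"ax": 0, "ay": 0, "az": 0, "tx": 0, "ty": 170, "tz": -18, "grip": 35}, {"ax": 0, "ay": 0, "az": 0, "tx": 0, "ty": 190, "tz": -20, "grip": 35}, {"ax": 0, "ay": 0, "az": 0, "tx": 0, "ty": 200, "tz": -21, "grip": 35}, {"ax": 0, "ay": 0, "az": 0, "tx": 0, "ty": 200, "tz": -21, "grip": 35}, {"ax": 0, "ay": 0, "az": 0, "tx": 0, "ty": 200, "tz": -21, "grip": 35}])

```text
t: 8.25
position: [0.5106, -0.3235, 0.1529]
ee_rot: [-1.028, 1.57, 2.062]
ft_force: [0.3, 0.2, -0.3]
gripper_width: 0.0416
```

```bash
python3 - <<'E'
from h import *
from station import manip
s=manip.snapshot("wrist");o=manip.observe();t=manip.snapshot("scene")
print(o["t"],o["position"],o["gripper_width"],o["ft_force"])
for z in(.01,):print(move_to(o,[.5145,-.3245,z],down(1.524-np.pi)))
cv2.imwrite("pics/w4.png",np.hstack([s["frame"][:,80:480],cv2.resize(t["frame"][130:270,70:210],(400,420))]))
E
```

```text
8.3 [ 0.51066852 -0.32329738  0.15298392] 0.04133977299122404 [-0.22156834  0.07493549 -0.84190332]
(array([143. ,   1.1,  -4. ]), array([-0.004,  0.001,  0.001]))
```

View pics/w4.png

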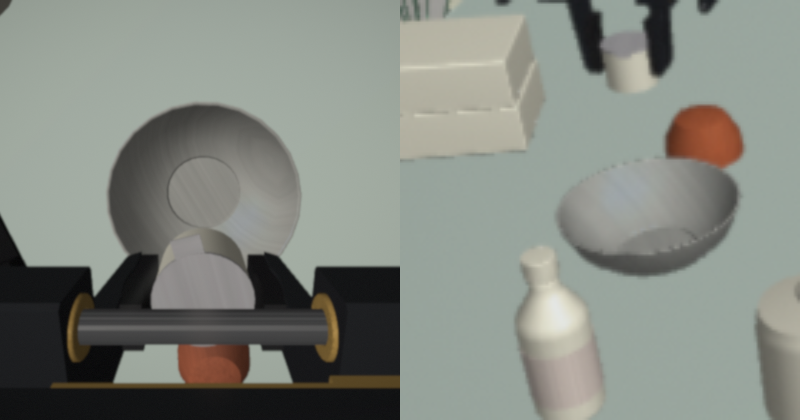

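Tub held squarely; bowl rim centre at (284,190) in full wrist-image pixels. Lower, release slightly, rise.

Request:
apply_moves(plan=[{"ax": 0, "ay": 0, "az": 0, "tx": 30, "ty": 1, "tz": -4, "grip": 35}, {"ax": 0, "ay": 0, "az": 0, "tx": 65, "ty": 1, "tz": -4, "grip": 35}, {"ax": 0, "ay": 0, "az": 0, "tx": 95, "ty": 1, "tz": -4, "grip": 35}, {"ax": 0, "ay": 0, "az": 0, "tx": 120, "ty": 1, "tz": -4, "grip": 35}, {"ax": 0, "ay": 0, "az": 0, "tx": 137, "ty": 1, "tz": -4, "grip": 35}, {"ax": 0, "ay": 0, "az": 0, "tx": 145, "ty": 1, "tz": -4, "grip": 35}, {"ax": 0, "ay": 0, "az": 0, "tx": 145, "ty": 1, "tz": -4, "grip": 35}, {"ax": 0, "ay": 0, "az": 0, "tx": 145, "ty": 1, "tz": -4, "grip": 50}, {"ax": 0, "ay": 0, "az": 0, "tx": 145, "ty": 1, "tz": -4, "grip": 55}, {"ax": 0, "ay": 0, "az": 0, "tx": 145, "ty": 1, "tz": -4, "grip": 57}, {"ax": 0, "ay": 0, "az": 0, "tx": 130, "ty": 1, "tz": -4, "grip": 57}])

```text
t: 9.45
position: [0.5135, -0.3254, 0.0224]
ee_rot: [-0.707, 1.568, 2.383]
ft_force: [0.1, -0.3, 0.1]
gripper_width: 0.0502
```

Request:
apply_moves(plan=[{"ax": 0, "ay": 0, "az": 0, "tx": -20, "ty": 0, "tz": 0, "grip": 57}, {"ax": 0, "ay": 0, "az": 0, "tx": -60, "ty": 0, "tz": 0, "grip": 60}, {"ax": 0, "ay": 0, "az": 0, "tx": -100, "ty": 0, "tz": 0, "grip": 100}, {"ax": 0, "ay": 0, "az": 0, "tx": -135, "ty": -40, "tz": 0, "grip": 100}, {"ax": 0, "ay": 0, "az": 0, "tx": -135, "ty": -80, "tz": 10, "grip": 100}, {"ax": 0, "ay": 0, "az": 0, "tx": -135, "ty": -120, "tz": 30, "grip": 100}, {"ax": 0, "ay": 0, "az": 0, "tx": -135, "ty": -150, "tz": 50, "grip": 100}, {"ax": 0, "ay": 0, "az": 0, "tx": -135, "ty": -160, "tz": 60, "grip": 100}, {"ax": 0, "ay": 0, "az": 0, "tx": -135, "ty": -160, "tz": 60, "grip": 100}, {"ax": 0, "ay": 0, "az": 0, "tx": -135, "ty": -160, "tz": 60, "grip": 100}])

```text
t: 10.45
position: [0.4638, -0.1641, 0.1595]
ee_rot: [2.56, 1.568, -0.634]
ft_force: [0.4, -0.8, 0.7]
gripper_width: 0.0879
```

```bash
python3 - <<'E'
from h import *
from station import manip
import pickle
s=manip.snapshot("wrist");o=manip.observe();t=manip.snapshot("scene")
pickle.dump((s,t,o),open("s5.pkl","wb"))
print(o["t"],o["position"],o["gripper_width"],o["ft_force"])
for n,p in dict(org=[.5,-.066,.04],bow=[.4115,-.097,.04],bowl=[.5145,-.3245,.05]).items():print(n,w2px(s,p))
cv2.imwrite("pics/w5.png",np.hstack([s["frame"],cv2.resize(t["frame"][170:230,110:170],(240,420))]))
E
```

```text
10.5 [ 0.46391574 -0.16440977  0.15921388] 0.08782385637093942 [ 0.37316686 -0.38824457  0.11284596]
org [163.08741753 169.47389314]
bow [211.20618489 264.89756489]
bowl [480.76052854 135.54193723]
```

View pics/w5.png

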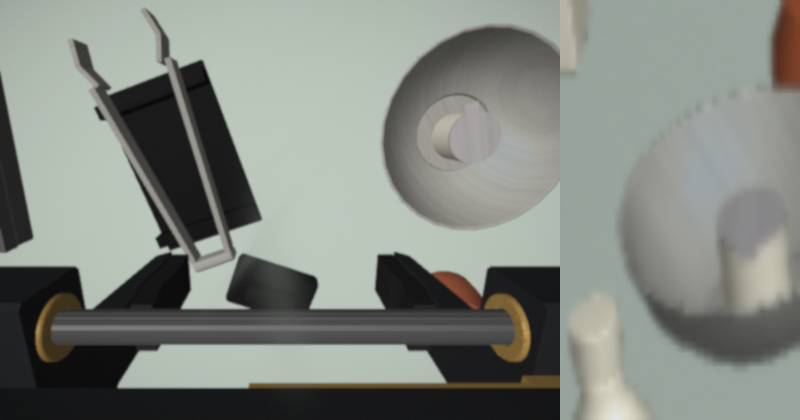

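The tub stands in the bowl, lid at (474,137). The tongs show tips at (71,41) and (145,11) and the bow's rear edge at (214,267).

```bash
python3 - <<'E'
from h import *
import pickle;s,t,o=pickle.load(open("s5.pkl","rb"))
w=lambda u,v,z=.04:px2w(s,u,v,z)
tl,tr=w(71,41),w(145,11);b=w(214,265);m=(tl+tr)/2
print("tips",tl,tr,"bow",b,"len",np.linalg.norm(m-b),"yaw",np.arctan2(*(m-b)[[1,0]]),"gap",np.linalg.norm(tl-tr))
bl=[w(97,92),w(195,262)];br=[w(171,62),w(231,250)]
for q in(bl,br):print(q,np.arctan2(*(q[0]-q[1])[[1,0]]))
y1=np.mean([np.arctan2(*(q[0]-q[1])[[1,0]]) for q in(bl,br)]);print("mean blade yaw",y1)
for yaw in(y1,np.arctan2(*(m-b)[[1,0]])):
  d=np.array([np.cos(yaw),np.sin(yaw),0]);print("origin",b+.105*d,m-.107*d)
for c in[(95,107),(203,61),(262,218),(163,247)]:print("rest",w(*c,.012))
E
```

```text
tips [ 0.60119899 -0.01011507  0.04      ] [ 0.61847159 -0.06982298  0.04      ] bow [ 0.41126437 -0.09952613  0.04      ] len 0.2073100597836463 yaw 0.29139129278128706 gap 0.06215606517506238
[array([ 0.56377468, -0.02267142,  0.04      ]), array([ 0.41511076, -0.08263002,  0.04      ])] 0.38336206532674394
[array([ 0.58248791, -0.08431794,  0.04      ]), array([ 0.42494494, -0.11631961,  0.04      ])] 0.20040314406017928
mean blade yaw 0.2918826046934616
origin [ 0.51182327 -0.06931178  0.04      ] [ 0.50736098 -0.07075889  0.04      ]
origin [ 0.5118381  -0.06936119  0.04      ] [ 0.50734587 -0.07070854  0.04      ]
rest [ 0.55469112 -0.00406135  0.012     ]
rest [ 0.58685548 -0.10337575  0.012     ]
rest [ 0.44547963 -0.14402874  0.012     ]
rest [ 0.42105944 -0.04466512  0.012     ]
```

```bash
cat > mv.py <<'E'
import sys
from h import *
from station import manip
o=manip.observe();a=[float(v) for v in sys.argv[1:]]
print(o["t"],np.round(o["position"],4),o["gripper_width"],np.round(o["ft_force"],1),np.round(o["joint_positions"],2))
for i in range(0,len(a),4):print(a[i:i+4],*move_to(o,a[i:i+3],down(a[i+3]-np.pi/2)))
E
python3 mv.py .509 -.069 .10 .288 .509 -.069 -.002 .288
```

```text
10.55 [ 0.4638 -0.1645  0.1589] 0.0879734478246579 [0.1 0.9 0.1] [-0.58  0.06  1.87 -0.    1.21  1.04]
[0.509, -0.069, 0.1, 0.288] [ 58.9 -97.8 -40. ] [-0.341 -0.001 -0.001]
[0.509, -0.069, -0.002, 0.288] [160.9 -97.9 -39.8] [-0.341 -0.001 -0.001]
```

Request:
apply_moves(plan=[{"ax": -0.1, "ay": 0, "az": 0, "tx": 0, "ty": -40, "tz": -15, "grip": 100}, {"ax": -0.2, "ay": 0, "az": 0, "tx": 20, "ty": -80, "tz": -30, "grip": 100}, {"ax": -0.3, "ay": 0, "az": 0, "tx": 40, "ty": -98, "tz": -40, "grip": 100}, {"ax": -0.34, "ay": 0, "az": 0, "tx": 59, "ty": -98, "tz": -40, "grip": 100}, {"ax": -0.34, "ay": 0, "az": 0, "tx": 70, "ty": -98, "tz": -40, "grip": 100}, {"ax": -0.34, "ay": 0, "az": 0, "tx": 95, "ty": -98, "tz": -40, "grip": 100}, {"ax": -0.34, "ay": 0, "az": 0, "tx": 120, "ty": -98, "tz": -40, "grip": 100}, {"ax": -0.34, "ay": 0, "az": 0, "tx": 140, "ty": -98, "tz": -40, "grip": 100}, {"ax": -0.34, "ay": 0, "az": 0, "tx": 155, "ty": -98, "tz": -40, "grip": 100}, {"ax": -0.34, "ay": 0, "az": 0, "tx": 160, "ty": -98, "tz": -40, "grip": 100}, {"ax": -0.34, "ay": 0, "az": 0, "tx": 160, "ty": -98, "tz": -40, "grip": 100}, {"ax": -0.34, "ay": 0, "az": 0, "tx": 160, "ty": -98, "tz": -40, "grip": 100}])

```text
t: 11.75
position: [0.5088, -0.0683, -0.0012]
ee_rot: [2.506, 1.57, -0.349]
ft_force: [0.6, -0.6, 0.1]
gripper_width: 0.0883
```

```bash
python3 mv.py .509 -.069 -.002 .288
```

```text
11.75 [ 0.5088 -0.0683 -0.0012] 0.08834292147407877 [ 0.6 -0.6  0.1] [-0.36  0.37  1.89  0.    0.88  0.92]
[0.509, -0.069, -0.002, 0.288] [ 0.8  0.8 -0. ] [-0.001 -0.001 -0.001]
```

Request:
apply_moves(plan=[{"ax": 0, "ay": 0, "az": 0, "tx": 0, "ty": 0, "tz": 0, "grip": 75}, {"ax": 0, "ay": 0, "az": 0, "tx": 0, "ty": 0, "tz": 0, "grip": 64}, {"ax": 0, "ay": 0, "az": 0, "tx": 0, "ty": 0, "tz": 0, "grip": 58}, {"ax": 0, "ay": 0, "az": 0, "tx": 0, "ty": 0, "tz": 0, "grip": 58}, {"ax": 0, "ay": 0, "az": 0, "tx": 0, "ty": 0, "tz": 0, "grip": 58}, {"ax": 0, "ay": 0, "az": 0, "tx": -5, "ty": 0, "tz": 0, "grip": 58}, {"ax": 0, "ay": 0, "az": 0, "tx": -15, "ty": 0, "tz": 0, "grip": 58}, {"ax": 0, "ay": 0, "az": 0, "tx": -30, "ty": 0, "tz": 0, "grip": 58}, {"ax": 0, "ay": 0, "az": 0, "tx": -50, "ty": 0, "tz": 0, "grip": 58}, {"ax": 0, "ay": 0, "az": 0, "tx": -70, "ty": 0, "tz": 0, "grip": 58}, {"ax": 0, "ay": 0, "az": 0, "tx": -80, "ty": 0, "tz": 0, "grip": 58}, {"ax": 0, "ay": 0, "az": 0, "tx": -80, "ty": 0, "tz": 0, "grip": 58}], squeeze=30)

```text
t: 12.95
position: [0.5093, -0.068, 0.0799]
ee_rot: [2.501, 1.567, -0.352]
ft_force: [0.4, -0.1, -1.3]
gripper_width: 0.0512
```

```bash
python3 - <<'E'
from h import *
from station import manip
import pickle
s=manip.snapshot("wrist");o=manip.observe();t=manip.snapshot("scene")
pickle.dump((s,t,o),open("s6.pkl","wb"))
print(o["t"],o["position"],o["gripper_width"],o["ft_force"])
A=rot(o["ee_rot"])
for z in(-.087,-.107):print(w2px(s,np.array(o["position"])+A@[-.0,0,z]),w2px(s,np.array(o["position"])+A@[-.036,0,z]))
cv2.imwrite("pics/w6.png",np.hstack([s["frame"][:,80:480],cv2.resize(t["frame"][130:240,200:305],(400,420))]))
E
```

```text
13.0 [ 0.50842443 -0.06771068  0.07870559] 0.051325239436093024 [-0.87058606 -0.14568009 -1.50816623]
[280.00065769  82.22385825] [279.36454454  70.18515865]
[279.88499144  33.87016469] [279.18400466   6.50353517]
```

View pics/w6.png

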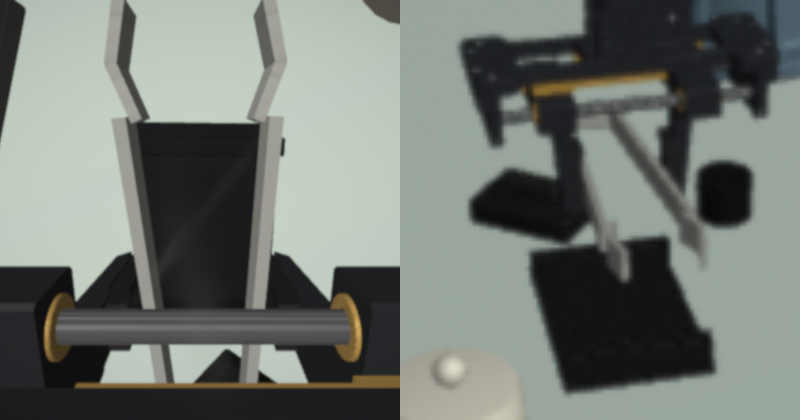

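The tongs hang level and open: V-bends at (188,65) and (365,65) in full-image pixels, jaw centre about 89 mm ahead, rest empty. Next: swing to face along the dispenser's x, just short of the block.

```bash
python3 mv.py .561 .0047 .105 1.524 .561 .0047 .022 1.524 .563 .047 .022 1.524
```

```text
13.05 [ 0.5077 -0.0675  0.0778] 0.05114316937409096 [ 0.8  0.1 -1.6] [-0.36  0.22  1.88  0.    1.04  0.92]
[0.561, 0.0047, 0.105, 1.524] [-27.2 -54.1 -71.5] [-1.236  0.     0.   ]
[0.561, 0.0047, 0.022, 1.524] [ 55.8 -54.1 -71.6] [-1.236  0.     0.   ]
[0.563, 0.047, 0.022, 1.524] [ 55.8 -94.1 -85.5] [-1.236  0.     0.   ]
```

Request:
apply_moves(plan=[{"ax": 0, "ay": 0, "az": 0, "tx": -27, "ty": -5, "tz": -5, "grip": 58}, {"ax": -0.12, "ay": 0, "az": 0, "tx": -27, "ty": -10, "tz": -15, "grip": 58}, {"ax": -0.24, "ay": 0, "az": 0, "tx": -27, "ty": -15, "tz": -25, "grip": 58}, {"ax": -0.36, "ay": 0, "az": 0, "tx": -27, "ty": -20, "tz": -35, "grip": 58}, {"ax": -0.48, "ay": 0, "az": 0, "tx": -27, "ty": -25, "tz": -45, "grip": 58}, {"ax": -0.6, "ay": 0, "az": 0, "tx": -27, "ty": -30, "tz": -55, "grip": 58}, {"ax": -0.72, "ay": 0, "az": 0, "tx": -27, "ty": -36, "tz": -62, "grip": 58}, {"ax": -0.84, "ay": 0, "az": 0, "tx": -27, "ty": -42, "tz": -68, "grip": 58}, {"ax": -0.96, "ay": 0, "az": 0, "tx": -27, "ty": -48, "tz": -71, "grip": 58}, {"ax": -1.08, "ay": 0, "az": 0, "tx": -27, "ty": -54, "tz": -71, "grip": 58}, {"ax": -1.18, "ay": 0, "az": 0, "tx": -27, "ty": -54, "tz": -71, "grip": 58}, {"ax": -1.236, "ay": 0, "az": 0, "tx": -27, "ty": -54, "tz": -71, "grip": 58}])

```text
t: 14.25
position: [0.5596, 0.0048, 0.1034]
ee_rot: [-1.724, 1.568, 2.945]
ft_force: [0.2, -0.2, -0.7]
gripper_width: 0.0515
```

Request:
apply_moves(plan=[{"ax": 0, "ay": 0, "az": 0, "tx": 0, "ty": 0, "tz": 0, "grip": 58}, {"ax": 0, "ay": 0, "az": 0, "tx": 0, "ty": 0, "tz": 0, "grip": 58}, {"ax": 0, "ay": 0, "az": 0, "tx": 0, "ty": 0, "tz": 0, "grip": 58}])

```text
t: 14.55
position: [0.5604, 0.0044, 0.1045]
ee_rot: [-1.739, 1.57, 2.925]
ft_force: [0.3, 1.4, -0.2]
gripper_width: 0.0514
```

```bash
python3 - <<'E'
from h import *
from station import manip
import pickle
s=manip.snapshot("wrist");o=manip.observe();t=manip.snapshot("scene")
pickle.dump((s,t,o),open("s7.pkl","wb"))
cv2.imwrite("pics/w7.png",np.hstack([s["frame"][:,80:480],cv2.resize(t["frame"][140:260,280:400],(400,420))]))
print("blk px",w2px(s,[.567,.1345,.064]))
g=cv2.cvtColor(s["frame"],cv2.COLOR_BGR2HSV);m=((g[...,1]>25)&(g[...,2]>150)).astype(np.uint8)
n,l,st,c=cv2.connectedComponentsWithStats(m);i=[k for k in range(1,n) if st[k][4]>300];print([(st[k].tolist(),c[k].round(1).tolist(),px2w(s,*c[k],.064).round(4)) for k in i])
E
python3 mv.py .561 .0047 .022 1.524 .563 .047 .022 1.524
```

```text
blk px [282.21708509   1.34838009]
[([259, 0, 49, 29, 1106], [283.0, 12.0], array([0.5672, 0.1294, 0.064 ])), ([457, 196, 71, 79, 4195], [495.8, 232.1], array([ 0.6965, -0.0018,  0.064 ]))]
14.65 [0.5606 0.0043 0.1048] 0.051053948921396815 [ 0.3  0.4 -2.1] [-0.2   0.28  1.74  0.    1.12 -0.16]
[0.561, 0.0047, 0.022, 1.524] [82.8  0.4 -0.4] [-0.001 -0.     0.   ]
[0.563, 0.047, 0.022, 1.524] [ 82.8   0.4 -42.7] [-0.001 -0.     0.   ]
```

View pics/w7.png

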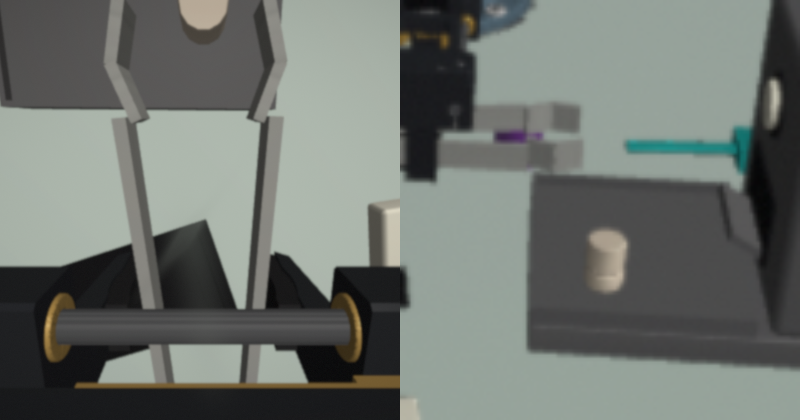

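Wrist view: the block lies between the jaws laterally (column 283 against about 277 for the jaw centre), 41 mm ahead. Descend, then advance.

Request:
apply_moves(plan=[{"ax": 0, "ay": 0, "az": 0, "tx": 15, "ty": 0, "tz": 0, "grip": 58}, {"ax": 0, "ay": 0, "az": 0, "tx": 35, "ty": 0, "tz": 0, "grip": 58}, {"ax": 0, "ay": 0, "az": 0, "tx": 55, "ty": 0, "tz": 0, "grip": 58}, {"ax": 0, "ay": 0, "az": 0, "tx": 72, "ty": 0, "tz": 0, "grip": 58}, {"ax": 0, "ay": 0, "az": 0, "tx": 82, "ty": 0, "tz": 0, "grip": 58}, {"ax": 0, "ay": 0, "az": 0, "tx": 82, "ty": 0, "tz": 0, "grip": 58}, {"ax": 0, "ay": 0, "az": 0, "tx": 82, "ty": 0, "tz": -10, "grip": 58}, {"ax": 0, "ay": 0, "az": 0, "tx": 82, "ty": 0, "tz": -20, "grip": 58}, {"ax": 0, "ay": 0, "az": 0, "tx": 82, "ty": 0, "tz": -30, "grip": 58}, {"ax": 0, "ay": 0, "az": 0, "tx": 82, "ty": 0, "tz": -38, "grip": 58}, {"ax": 0, "ay": 0, "az": 0, "tx": 82, "ty": 0, "tz": -42, "grip": 58}, {"ax": 0, "ay": 0, "az": 0, "tx": 82, "ty": 0, "tz": -42, "grip": 58}])

```text
t: 15.85
position: [0.5628, 0.0472, 0.0233]
ee_rot: [1.516, 1.57, -0.101]
ft_force: [0.0, -0.2, -0.1]
gripper_width: 0.0515
```

```bash
cat > blk.py <<'E'
from h import *
from station import manip
import sys
s=manip.snapshot("wrist");o=manip.observe();t=manip.snapshot("scene");A=rot(o["ee_rot"])
cv2.imwrite(f"pics/{sys.argv[1]}.png",s["frame"]);cv2.imwrite(f"pics/{sys.argv[1]}s.png",t["frame"])
for n,q in(("wrist",s),("scene",t)):
    g=cv2.cvtColor(q["frame"],cv2.COLOR_BGR2HSV);m=((g[...,0]<25)&(g[...,1]>30)&(g[...,2]>140)).astype(np.uint8)
    if n=="scene":m[280:]=0;m[:130]=0
    k,l,st,c=cv2.connectedComponentsWithStats(m)
    for j in range(1,k):
        if st[j][4]>60 and st[j][2]<120:print(n,st[j].tolist(),c[j].round(1))
    for x in(-.033,-.042):print(" expected jaw mid",x,w2px(q,np.array(o["position"])+A@[x,0,-.087]).round(1))
    print(" blk top expected in tray",w2px(q,[.567,.1345,.064]).round(1),"base",w2px(q,[.567,.1345,.03]).round(1))
E
python3 blk.py w8; python3 mv.py .563 .047 .022 1.524
```

```text
wrist [244, 18, 79, 85, 5136] [283.   60.6]
wrist [125, 299, 12, 54, 245] [128.9 325.5]
wrist [432, 304, 9, 42, 136] [437.1 325. ]
 expected jaw mid -0.033 [281.4  68.1]
 expected jaw mid -0.042 [281.3  63.8]
 blk top expected in tray [281.6  61.3] base [281.8  75.3]
scene [0, 154, 28, 18, 65] [ 12.8 159.6]
scene [171, 168, 19, 18, 232] [179.8 176.4]
 expected jaw mid -0.033 [340.6 211.4]
 expected jaw mid -0.042 [341.  208.2]
 blk top expected in tray [341.3 208.7] base [340.1 220.6]
15.95 [0.5628 0.0464 0.0232] 0.0518153949632527 [ 0.2 -0.3 -1.2] [-0.13  0.42  1.76 -0.    0.97 -0.08]
[0.563, 0.047, 0.022, 1.524] [ 1.2  0.2 -0.7] [ 0.  0. -0.]
```

Aligned within 1 mm. Lower 2 mm more and close.

Request:
apply_moves(plan=[{"ax": 0, "ay": 0, "az": 0, "tx": 2, "ty": 0, "tz": 0, "grip": 55}, {"ax": 0, "ay": 0, "az": 0, "tx": 2, "ty": 0, "tz": 0, "grip": 52}, {"ax": 0, "ay": 0, "az": 0, "tx": 2, "ty": 0, "tz": 0, "grip": 49}, {"ax": 0, "ay": 0, "az": 0, "tx": 2, "ty": 0, "tz": 0, "grip": 46}, {"ax": 0, "ay": 0, "az": 0, "tx": 2, "ty": 0, "tz": 0, "grip": 42}, {"ax": 0, "ay": 0, "az": 0, "tx": 2, "ty": 0, "tz": 0, "grip": 35}, {"ax": 0, "ay": 0, "az": 0, "tx": 2, "ty": 0, "tz": 0, "grip": 35}, {"ax": 0, "ay": 0, "az": 0, "tx": 2, "ty": 0, "tz": 0, "grip": 35}], squeeze=32)

```text
t: 16.75
position: [0.5628, 0.0463, 0.0211]
ee_rot: [1.32, 1.571, -0.298]
ft_force: [-0.3, 0.0, -0.8]
gripper_width: 0.0395
```

```bash
python3 blk.py w9; python3 mv.py
```

```text
wrist [223, 17, 80, 87, 5348] [262.3  60.4]
wrist [153, 298, 11, 56, 253] [156.7 325.9]
wrist [404, 302, 9, 47, 150] [409.1 324.8]
 expected jaw mid -0.033 [281.1  66.5]
 expected jaw mid -0.042 [281.   62.1]
 blk top expected in tray [281.2  57.3] base [281.5  72.4]
scene [0, 154, 28, 18, 67] [ 12.5 159.6]
scene [171, 168, 19, 18, 230] [179.8 176.4]
 expected jaw mid -0.033 [340.4 212.1]
 expected jaw mid -0.042 [340.7 208.9]
 blk top expected in tray [341.3 208.7] base [340.1 220.6]
16.85 [0.5628 0.0463 0.0211] 0.039364305532578546 [ 0.2 -0.7 -0.5] [-0.13  0.42  1.76 -0.    0.96 -0.08]
```

Width 39.4 mm is consistent with the blades closed on the block (38 mm, with tongs yawed about 4°). The block shifted 20 px sideways with the jaws. Lift slowly and check that it follows.

Request:
apply_moves(plan=[{"ax": 0, "ay": 0, "az": 0, "tx": -3, "ty": 0, "tz": 0, "grip": 35}, {"ax": 0, "ay": 0, "az": 0, "tx": -8, "ty": 0, "tz": 0, "grip": 35}, {"ax": 0, "ay": 0, "az": 0, "tx": -15, "ty": 0, "tz": 0, "grip": 35}, {"ax": 0, "ay": 0, "az": 0, "tx": -25, "ty": 0, "tz": 0, "grip": 35}, {"ax": 0, "ay": 0, "az": 0, "tx": -40, "ty": 0, "tz": 0, "grip": 35}, {"ax": 0, "ay": 0, "az": 0, "tx": -60, "ty": 0, "tz": 0, "grip": 35}, {"ax": 0, "ay": 0, "az": 0, "tx": -80, "ty": 0, "tz": 0, "grip": 35}, {"ax": 0, "ay": 0, "az": 0, "tx": -95, "ty": 0, "tz": 0, "grip": 35}, {"ax": 0, "ay": 0, "az": 0, "tx": -100, "ty": 0, "tz": 0, "grip": 35}, {"ax": 0, "ay": 0, "az": 0, "tx": -100, "ty": 0, "tz": 0, "grip": 35}])

```text
t: 17.85
position: [0.5634, 0.0462, 0.1223]
ee_rot: [1.495, 1.569, -0.123]
ft_force: [-0.4, 0.0, -1.2]
gripper_width: 0.0391
```

```bash
python3 blk.py w10; python3 mv.py .427 -.322 .15 0 .427 -.322 .15 -.2
```

```text
wrist [224, 18, 78, 86, 5198] [262.6  60.5]
wrist [153, 300, 10, 51, 213] [156.5 325.5]
wrist [406, 306, 7, 39, 114] [409.4 325.9]
 expected jaw mid -0.033 [279.4  66.9]
 expected jaw mid -0.042 [279.2  62.6]
 blk top expected in tray [280.7  88.1] base [280.9  92.9]
scene [0, 154, 28, 18, 62] [ 12.7 159.6]
scene [172, 168, 18, 18, 228] [179.9 176.5]
 expected jaw mid -0.033 [344.3 174.7]
 expected jaw mid -0.042 [344.6 171.2]
 blk top expected in tray [341.3 208.7] base [340.1 220.6]
17.95 [0.5622 0.0463 0.1205] 0.03967416466941302 [ 0.  -0.3 -0.5] [-0.13  0.27  1.72  0.    1.16 -0.08]
[0.427, -0.322, 0.15, 0.0] [ -29.4 -117.8  374.3] [1.524e+00 1.000e-03 1.000e-03]
[0.427, -0.322, 0.15, -0.2] [ -29.4 -117.8  374.3] [1.724e+00 1.000e-03 1.000e-03]
```

The block rose with the tongs: it keeps its wrist-image position (262,60) while the tray moved away. Carry it over the bowl.

Request:
apply_moves(plan=[{"ax": 0.05, "ay": 0, "az": 0, "tx": -15, "ty": -3, "tz": 10, "grip": 35}, {"ax": 0.15, "ay": 0, "az": 0, "tx": -30, "ty": -9, "tz": 30, "grip": 35}, {"ax": 0.25, "ay": 0, "az": 0, "tx": -35, "ty": -17, "tz": 55, "grip": 35}, {"ax": 0.35, "ay": 0, "az": 0, "tx": -35, "ty": -25, "tz": 80, "grip": 35}, {"ax": 0.45, "ay": 0, "az": 0, "tx": -35, "ty": -33, "tz": 105, "grip": 35}, {"ax": 0.55, "ay": 0, "az": 0, "tx": -35, "ty": -41, "tz": 130, "grip": 35}, {"ax": 0.65, "ay": 0, "az": 0, "tx": -35, "ty": -49, "tz": 155, "grip": 35}, {"ax": 0.75, "ay": 0, "az": 0, "tx": -35, "ty": -57, "tz": 180, "grip": 35}, {"ax": 0.85, "ay": 0, "az": 0, "tx": -35, "ty": -65, "tz": 205, "grip": 35}, {"ax": 0.95, "ay": 0, "az": 0, "tx": -35, "ty": -73, "tz": 230, "grip": 35}, {"ax": 1.05, "ay": 0, "az": 0, "tx": -35, "ty": -80, "tz": 252, "grip": 35}, {"ax": 1.1, "ay": 0, "az": 0, "tx": -35, "ty": -84, "tz": 265, "grip": 35}])

```text
t: 19.15
position: [0.4652, -0.2155, 0.1549]
ee_rot: [-0.978, 1.569, 2.583]
ft_force: [0.5, -0.2, -0.7]
gripper_width: 0.0393
```

```bash
python3 mv.py .427 -.33 .15 0
```

```text
19.15 [ 0.4652 -0.2155  0.1549] 0.03929458922558739 [ 0.5 -0.2 -0.7] [-0.67  0.11  1.82 -0.    1.21  0.49]
[0.427, -0.33, 0.15, 0.0] [ 4.9 89.  81.5] [0.419 0.002 0.001]
```

Request:
apply_moves(plan=[{"ax": 0.08, "ay": 0, "az": 0, "tx": 2, "ty": 15, "tz": 14, "grip": 35}, {"ax": 0.17, "ay": 0, "az": 0, "tx": 5, "ty": 35, "tz": 32, "grip": 35}, {"ax": 0.26, "ay": 0, "az": 0, "tx": 8, "ty": 55, "tz": 50, "grip": 35}, {"ax": 0.34, "ay": 0, "az": 0, "tx": 10, "ty": 74, "tz": 67, "grip": 35}, {"ax": 0.4, "ay": 0, "az": 0, "tx": 10, "ty": 85, "tz": 78, "grip": 35}, {"ax": 0.42, "ay": 0, "az": 0, "tx": 10, "ty": 89, "tz": 81, "grip": 35}, {"ax": 0.42, "ay": 0, "az": 0, "tx": 10, "ty": 89, "tz": 81, "grip": 35}, {"ax": 0.42, "ay": 0, "az": 0, "tx": 10, "ty": 89, "tz": 81, "grip": 35}, {"ax": 0.42, "ay": 0, "az": 0, "tx": 10, "ty": 89, "tz": 81, "grip": 35}, {"ax": 0.42, "ay": 0, "az": 0, "tx": 10, "ty": 89, "tz": 81, "grip": 35}])

```text
t: 20.15
position: [0.4295, -0.3281, 0.1461]
ee_rot: [-1.948, 1.571, 1.199]
ft_force: [0.6, 0.2, -1.1]
gripper_width: 0.0394
```

```bash
python3 blk.py w11; python3 mv.py .427 -.33 .15 0; python3 - <<'E'
from h import *
from station import manip
t=manip.snapshot("scene");w=manip.snapshot("wrist");old=cv2.imread("pics/scene0.png");o=manip.observe()
# block expected in scene
b=np.array(o["position"])+rot(o["ee_rot"])@[-.03,-.006,-.088];print("blk",b,w2px(t,b),w2px(w,b), w2px(w,b*[1,-1,1]*0+np.array(o["position"])+rot(o["ee_rot"])@[-.03,.006,-.088]))
g=cv2.cvtColor(t["frame"],cv2.COLOR_BGR2HSV);u,v=w2px(t,b).astype(int);print(g[v-12:v+13:4,u])
# bowl rim moved? compare edges with initial picture in lower bowl area, and changes elsewhere
d=cv2.absdiff(t["frame"],old).max(2)>45
n,l,st,c=cv2.connectedComponentsWithStats(d.astype(np.uint8))
for k in range(1,n):
    if st[k][4]>60:print(st[k].tolist())
for n,p in dict(bowl=[.5145,-.3245,.05],bowlL=[.5145,-.4045,.05],bowlR=[.5145,-.2445,.05],near=[.5945,-.3245,.05]).items():print(n,w2px(t,p).round())
E
```

```text
wrist [222, 19, 79, 85, 5141] [261.3  61.1]
wrist [253, 272, 20, 36, 403] [261.  290.7]
wrist [405, 307, 8, 46, 158] [408.9 330.1]
 expected jaw mid -0.033 [281.5  69.4]
 expected jaw mid -0.042 [281.4  65.3]
 blk top expected in tray [-430.8    8.9] base [-337.4   23.8]
scene [144, 145, 13, 18, 123] [150.1 153.5]
scene [0, 154, 28, 22, 145] [ 11.1 160.7]
scene [171, 168, 19, 18, 237] [179.7 176.4]
 expected jaw mid -0.033 [146.7 151. ]
 expected jaw mid -0.042 [146.1 147.4]
 blk top expected in tray [341.3 208.7] base [340.1 220.6]
20.25 [ 0.4294 -0.3284  0.1462] 0.03951866702934771 [ 0.5 -0.2 -1.9] [-0.87  0.18  1.76  0.    1.19  0.69]
[0.427, -0.33, 0.15, 0.0] [-3.8  1.6  2.4] [ 0.005 -0.    -0.   ]
blk [ 0.51731474 -0.32221511  0.17617223] [149.14337024 152.32676328] [264.92062484  67.78277295] [297.64426435  67.766083  ]
[[ 38  10 106]
 [ 30  13 117]
 [ 19  41 175]
 [ 18  42 171]
 [ 17  41 163]
 [ 17  42 159]
 [ 70  19 165]]
[67, 0, 122, 84, 3802]
[258, 0, 57, 31, 1143]
[310, 0, 61, 88, 3974]
[131, 24, 38, 53, 1116]
[290, 26, 16, 6, 64]
[258, 30, 11, 31, 184]
[109, 75, 84, 74, 2666]
[147, 122, 13, 22, 73]
[335, 191, 16, 32, 309]
[261, 193, 20, 35, 139]
[246, 195, 10, 36, 115]
[156, 205, 11, 9, 70]
bowl [157. 198.]
bowlL [125. 197.]
bowlR [188. 198.]
near [147. 215.]
```

The scene sees the block at (150,153), against (149,152) predicted for a point 3 mm off the bowl centre. Its underside is about 0.1 m above the rim. The change map shows only the arm, tongs, tray and bowl interior, so nothing else has moved.

```bash
python3 -c "
from station import manip
o=manip.observe();print(max(abs(v) for v in o['joint_vel']),o['gripper_width'],o['t']);print(manip.hand_in())"
```

```text
0.0025402776040984393 0.03939355187730666 20.35
the job is handed in; nothing more can be done
None
```

The job was handed in at t ≈ 20.4 s. The tub stands in the bowl. The block is held still in the tongs over the bowl's centre, about 3 mm off, with its underside about 0.1 m above the rim.

**What went wrong:** The first try at the tub failed. The fingertips really sit about 17 mm behind the stated TCP, not 8 mm ahead of it. They closed on top of the lid with about 6 N and left the tub standing within a few millimetres of where it was. I corrected for this, and the second grasp held at 41.5 mm.

**Last checks:**
- **Grip:** the width was steady at 39.4 mm and the arm was at rest. The block kept its place in the wrist image, within 2 px, from closing through to the end.
- **Block position:** the final scene picture shows the block within 2 px of where it should be.
- **Other things:** compared with the first scene picture, only the arm, tongs, tray contents and bowl interior have changed.
- **Disagreement:** on closing, the jaws settled about 6–7 mm to one side because the tongs yaw about 4° in the grip. That pushed the block slightly sideways in the tray. I allowed for it when placing the block over the bowl.
- **Not viewed:** I had used all 12 picture views before closing on the block, so the closing, lift and final pose were checked only by numbers taken from the images.

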